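Put away the hot-bar bonder's changeover gear

ROBOT

A 7-joint arm with a two-finger parallel gripper is mounted at the origin on a cart in front of the work surface, level with it; the furniture and walls round the work are solid. World frame = base frame: x ahead of the robot, y to its left, z up, the work surface at z = 0. Lengths are in m, angles in rad, forces in N, time in s.
With the tool pointing down it reaches from about 0.35 to 0.9 m from the base axis. Payload 8.1 kg.
Tool frame: the origin (TCP) lies on the front face of the gripper's body, between the roots of the fingers; the fingertips stand 66 mm ahead of it and the grasp point (between the pads) lies 47 mm ahead of it (arm.finger_overhang is the distance from the TCP to the fingertips, in m); z points along the fingers, y is the line along which they close (so a half turn about z gives the same grasp; the last joint's range is limited). The gripper opens to 92 mm and grips with 3 to 60 N. Pads are 19 mm wide; open, the fingers measure 130 mm over their backs; the gripper's body (75 mm by 190 mm) begins 47 mm behind the grasp point.
Start: joints at [1.113, 0.434, 0.025, 1.573, -0.012, 1.134, -0.075], TCP at [0.217, -0.586, 0.292] pointing down, gripper open.
Joint ranges: [-2.62, 2.62], [-0.44, 2.09], [-1.27, 1.32], [0.08, 2.57], [-1.32, 4.46], [0.12, 2], [-2.74, 2.74]. Speed limits (rad/s): [2.22, 2.22, 3.01, 3.01, 3.14, 3.14, 3.14].

INTERFACE

Orientations are given as a rotation vector (axis times angle).
In Python, from cell import readout, cams, workorder, spotter, arm gives the robot as it stands.
- The arm moves only by the tool move_tool, called after "Request:" in YAML: its name, and indented under it one key for each argument. Schema: {"type":"object","properties":{"increments":{"type":"array","items":{"type":"array","items":{"type":"array","items":{"type":"number"},"minItems":5,"maxItems":5},"minItems":1,"maxItems":10},"minItems":1,"maxItems":1},"force":{"type":"number"},"only":{"type":"string"},"quiet":{"type":"boolean"},"lines":{"type":"string"}},"required":["increments"],"additionalProperties":false}. increments is a list that holds a single list of rows (three levels of brackets), with 1 to 10 rows, each of 5 numbers: dx, dy, dz in m, then a turn about the tool's z in rad, then the opening from 0.0 (shut) to 1.0 (fully open); each row shifts and turns the commanded pose from where the row before left it, along the tool's axes as they then stand; what a row does not reach is not made up. A row lasts 1/10 s, in which the tool goes at most 0.05 m and 0.15 rad, less where a joint would pass 70% of its speed; a pose out of reach is approached as far as the arm can. The fingers move at their own pace and stop on an object; force is the grip in N (left out, the last holds). Time passes only in rows, so rows that do not move let the fingers close. The tool returns the time, the measured TCP pose, the force, the opening and the grip force at its end. only (a regular expression) keeps the lines of the reply that match it, lines (a string "A,B") keeps lines A to B, and quiet returns only ok. Input that does not fit is refused with a message, and nothing moves.
- readout.observe(): the state, without advancing time (a new reading comes with each control period).
- cams.get_image(name): name is "scene" or "side" or "wrist"; returns a dict with "image" (400x640x3 uint8, blue, green, red), "fx", "fy", "cx", "cy" (pixels), "cam_to_world" (4x4, takes a point from camera to world coordinates); the wrist camera has in their place "mount" (4x4, takes a point from camera to tool coordinates, whose origin is the TCP and whose axes are the flange's). Camera axes: x right, y down, z forward; pixel columns grow to the right and rows downward; lengths in m; the calibration is good to about 2 mm. A picture is of the moment at which its call begins: read the wrist's pose just before it. There is no depth.
- workorder.sign_off(): hands the job in; it is judged then, once.
Trained networks look in a picture, given as the dict that the camera call returned (one of the last four; its "shot" number tells which), for a name from the list of things; names that differ only in an ending like _2 or _b are one class to them, and where a whole thing is asked for, a point or a joint stands for the part that bears it (a point fixed in the world has none). Each returns a list of dicts, best first, with "score" (0 to 1); they miss things now and then, are a little off and sometimes report something else, mostly with a low value. They report only what shows in the picture. A call takes as long as a camera call.
- spotter.boxes_of(picture, name): "centre" ([x, y, z] in m, in the coordinates of the camera as it stood for that picture, good to about 4 mm: the middle of the surface that is visible of it).
The state is a dict: "clock": time; "joints": joint angles; "dq": joint speeds; "joint_efforts": joint torques, N m; "position": TCP position; "ee_rot": TCP orientation; "force": force on the tool from outside, world axes, zero at the start; "ft_torque": the same for the moment, N m; "width": opening from 0.0 (shut) to 1.0 (fully open); "gripper_force": force on a finger pad.
Only numpy, scipy, OpenCV 4.12 (cv2) and the standard library are available. Lean on these libraries where they do the work, as an engineer would, in place of code of your own. Each camera call takes 0.05 s, during which the arm holds its last target. There are 200 camera calls.

TASK

The changeover gear of the hot-bar bonder lies mixed up on the right of the bench: put every piece away in the holder made for it. Lay each copper hot bar flat in a slot of the grey two-slot rack (one bar to a slot, blade up), stand each brass weight upright in the well of its own size in the wooden block, and seat the jig block the right way up between the four corners of the metal nest. Everything goes fully down on its holder's floor and is set down, not dropped; leave the flux bottle and the tweezers where they are.

Things in the scene. Friction and masses are not known exactly. Their poses are not given: they have to be found in the camera images.
- hot_bar_a: spare hot bar lying on the right of the bench: copper bar with a thin steel blade along its top, 85 mm long (its y), 21 mm wide (x), 22 mm high; the solid copper part to grip is 18 mm wide (x -8 to +10), 84 mm long, 16 mm high; 0.12 kg. Origin mid underside, z up. May lie in a slot either way round; either bar may take either slot
- hot_bar_b: second spare hot bar, the same as hot_bar_a
- weight_small: small brass weight standing upright: a cylinder 22 mm across and 25 mm high with a knob 12 mm across on it, 36 mm high over all; 0.1 kg. Origin at the middle of its underside, z up
- weight_large: large brass weight standing upright: a cylinder 36 mm across and 39 mm high with a knob 21 mm across on it, 58 mm high over all; 0.35 kg. Origin at the middle of its underside, z up
- jig_block: milled aluminium block 40 mm (its x) by 60 mm (its y), 24 mm high, with a rib 10 mm wide along its +x edge that stands up to 34 mm and two small dowels on top; 0.19 kg. Origin at the middle of its underside, z up. It may sit in the nest either way round
- bar_rack: grey plastic rack fixed on the left of the bench, 106 (x) by 116 (y) by 16 mm high. Two slots along its y, each 34 mm wide, 100 mm long, centred at x = -28 and x = +28 mm, y = 0; floors 6 mm above the origin. Side walls 9 mm above the floor, cut away over the middle 42 mm of the length for fingers; end walls 10 mm. Origin mid underside, on the bench, z up
- weight_block: wooden block fixed on the left of the bench, 68 (x) by 126 (y) by 18 mm high, with two round wells 10 mm deep (floors 8 mm above the origin): 52 mm across for the large weight at x = 0, y = +28 mm; 34 mm across for the small weight at x = 0, y = -38 mm. Origin mid underside, on the bench, z up
- jig_nest: aluminium plate fixed on the left of the bench, 78 (x) by 98 (y) by 8 mm thick, with four dark L-shaped corner stops 10 mm high on it. The jig block sits on the plate between them, in the centred opening of 54 (x) by 74 mm (y), long side along the nest's y; the middles of the sides are open. Origin mid underside, on the bench, z up
- flux_bottle: small amber flux bottle with a black nozzle, 29 mm across, 68 mm high, loose, standing at the far right: not to be disturbed. Origin at the middle of its underside
- tweezers: steel tweezers lying at the right end of the work, 120 mm long, 14 mm wide, 9 mm high, loose: not to be disturbed. Origin at the middle of the underside

How it is judged:
At the end, for the whole second after the job is handed in: Each bar lies blade up in its own slot, each weight stands in the well of its size, the jig block sits upright between the nest's corners; all within 9 to 11 mm of the place's centre, within 4 mm of its floor, along it within 0.25 rad (jig 0.3), tilted under 0.12 rad, at rest ((x of hot_bar_a in the frame of bar_rack between -0.0385 and -0.0175 m or x of hot_bar_a in the frame of bar_rack between 0.0175 and 0.0385 m) and angle between each of hot_bar_a, hot_bar_b, weight_small, weight_large, jig_block's own z axis and vertical below 0.12 rad and angle between the y axis of each of hot_bar_a, hot_bar_b and the y axis of bar_rack, either way round below 0.25 rad and y of hot_bar_a in the frame of bar_rack between -0.011 and 0.011 m and z of hot_bar_a in the frame of bar_rack between 0.002 and 0.01 m and (x of hot_bar_b in the frame of bar_rack between -0.0385 and -0.0175 m or x of hot_bar_b in the frame of bar_rack between 0.0175 and 0.0385 m) and y of hot_bar_b in the frame of bar_rack between -0.011 and 0.011 m and z of hot_bar_b in the frame of bar_rack between 0.002 and 0.01 m and x of weight_small in the frame of weight_block between -0.009 and 0.009 m and y of weight_small in the frame of weight_block between -0.047 and -0.029 m and z of weight_small in the frame of weight_block between 0.004 and 0.012 m and x of weight_large in the frame of weight_block between -0.0105 and 0.0105 m and y of weight_large in the frame of weight_block between 0.0175 and 0.0385 m and z of weight_large in the frame of weight_block between 0.004 and 0.012 m and x of jig_block in the frame of jig_nest between -0.0105 and 0.0105 m and y of jig_block in the frame of jig_nest between -0.0105 and 0.0105 m and z of jig_block in the frame of jig_nest between 0.004 and 0.012 m and angle between the y axis of jig_block and the y axis of jig_nest, either way round below 0.3 rad and linear speed of each of hot_bar_a, hot_bar_b, weight_small, weight_large, jig_block below 0.02 m/s); the robot touches nothing.
It fails at once if a piece of the gear is dropped or thrown (over 0.8 m/s with no finger on it) ((linear speed of hot_bar_a above 0.8 m/s and contact force between the fingers and hot_bar_a below 0.05 N) or (linear speed of hot_bar_b above 0.8 m/s and contact force between the fingers and hot_bar_b below 0.05 N) or (linear speed of weight_small above 0.8 m/s and contact force between the fingers and weight_small below 0.05 N) or (linear speed of weight_large above 0.8 m/s and contact force between the fingers and weight_large below 0.05 N) or (linear speed of jig_block above 0.8 m/s and contact force between the fingers and jig_block below 0.05 N)).
It fails at once if the flux bottle is pushed over 20 mm or tipped over 0.35 rad (distance of flux_bottle from where it was at the start of the episode above 0.02 m or angle between flux_bottle's own z axis and vertical above 0.35 rad).
It fails at once if the tweezers are moved over 20 mm (distance of tweezers from where it was at the start of the episode above 0.02 m).
It also fails if it takes over 120 s, if anything falls off the work surface, if the arm or the gripper's body presses on something with over 40 N, if the wrist force passes 120 N, or if a joint passes its speed limit or range.

## Working session

There is one attempt and no reset: what is moved stays moved. The work goes in short steps, Python scripts to look and compute and a tool call to move; the robot and the scene stay as the last step left them, time stands still between calls to the robot, and variables do not carry over. Pictures are saved under pics/ and viewed, at most 14 in all, crops included, and the job is handed in when it is done.

```bash
ls; mkdir -p pics; cat > h.py <<'E'
from cell import readout, cams, workorder, spotter, arm
import numpy as np, cv2
from scipy.spatial.transform import Rotation as R
def T():
    s=readout.observe(); M=np.eye(4); M[:3,:3]=R.from_rotvec(s["ee_rot"]).as_matrix(); M[:3,3]=s["position"]; return M
def shot(n):
    t=T(); p=cams.get_image(n)
    p["c2w"]=p["cam_to_world"] if "cam_to_world" in p else t@np.array(p["mount"])
    p["c2w"]=np.array(p["c2w"]); return p
def find(p,name,k=3):
    return [(round(d["score"],2),np.round((p["c2w"]@np.r_[d["centre"],1])[:3],3)) for d in spotter.boxes_of(p,name)[:k]]
def px(p,w):
    c=np.linalg.inv(p["c2w"])@np.r_[w,1]; return np.array([p["fx"]*c[0]/c[2]+p["cx"],p["fy"]*c[1]/c[2]+p["cy"]])
def ray(p,u,v,z):
    d=p["c2w"][:3,:3]@np.array([(u-p["cx"])/p["fx"],(v-p["cy"])/p["fy"],1]); o=p["c2w"][:3,3]
    return o+d*(z-o[2])/d[2]
E
python3 - <<'E'
from h import *
s=readout.observe(); print({k:np.round(v,3) for k,v in s.items()})
print(np.round(T(),3))
for n in ["scene","side"]:
    p=shot(n); cv2.imwrite(f"pics/{n}0.png",p["image"]); print(n,np.round(p["c2w"],3).tolist(),p["fx"])
    for o in ["hot_bar_a","weight_small","weight_large","jig_block","bar_rack","weight_block","jig_nest","flux_bottle","tweezers"]:
        print(o,find(p,o))
E
```

```text
pics
{'clock': np.float64(0.0), 'joints': array([ 1.113,  0.435,  0.025,  1.574, -0.012,  1.134, -0.075]), 'dq': array([-0.001,  0.   , -0.001, -0.002,  0.001,  0.001, -0.001]), 'joint_efforts': array([-1.0000e-03, -6.6786e+01,  9.8500e-01, -3.1447e+01, -6.0000e-02,
        4.3000e-02,  0.0000e+00]), 'position': array([ 0.217, -0.586,  0.291]), 'ee_rot': array([-3.091e+00, -5.540e-01,  1.000e-03]), 'force': array([-0.491, -0.482,  0.404]), 'ft_torque': array([-0.022,  0.   , -0.01 ]), 'gripper_force': np.float64(0.0), 'width': np.float64(0.999)}
[[ 0.938  0.347 -0.001  0.217]
 [ 0.347 -0.938  0.001 -0.586]
 [-0.    -0.002 -1.     0.291]
 [ 0.     0.     0.     1.   ]]
scene [[-0.808, -0.441, 0.391, 0.009], [-0.589, 0.613, -0.526, 0.589], [-0.007, -0.655, -0.755, 1.057], [0.0, 0.0, 0.0, 1.0]] 485.0755573414341
hot_bar_a [(0.46, array([ 0.441, -0.258,  0.018])), (0.21, array([0.513, 0.044, 0.018]))]
weight_small [(0.69, array([ 0.583, -0.274,  0.035])), (0.51, array([ 0.549, -0.124,  0.024])), (0.51, array([0.637, 0.156, 0.01 ]))]
weight_large [(0.62, array([ 0.584, -0.274,  0.034]))]

[... 261 characters left out ...]
0.02 ]))]
jig_nest [(0.89, array([0.454, 0.258, 0.011]))]
flux_bottle [(0.54, array([ 0.619, -0.416,  0.035]))]
tweezers []
side [[0.915, -0.158, 0.371, 0.011], [-0.403, -0.409, 0.819, -1.311], [0.023, -0.899, -0.438, 0.679], [0.0, 0.0, 0.0, 1.0]] 460.19574446736976
hot_bar_a [(0.7, array([ 0.466, -0.421,  0.017])), (0.52, array([ 0.444, -0.271,  0.016]))]
weight_small [(0.65, array([ 0.584, -0.295,  0.028])), (0.44, array([ 0.558, -0.135,  0.022]))]
weight_large [(0.56, array([ 0.581, -0.296,  0.03 ]))]
jig_block []
bar_rack [(0.59, array([0.635, 0.155, 0.006]))]
weight_block [(0.78, array([0.513, 0.052, 0.016]))]
jig_nest []
flux_bottle [(0.49, array([ 0.614, -0.438,  0.034]))]
tweezers []
```

View pics/scene0.png

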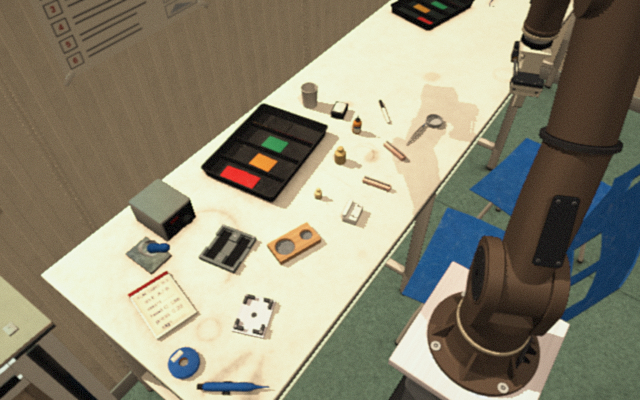

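View pics/side0.png

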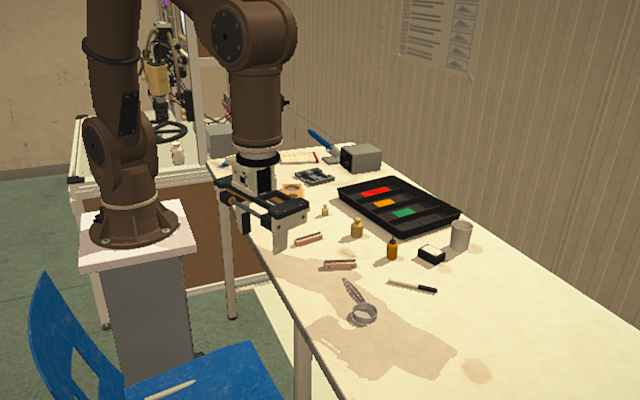

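The scene view shows the bars at (377,183) and (396,151), the large weight at (341,156), the small one at (318,193) and the jig at (352,212). The bottle is at (357,125), and the holders are around (228,247), (295,243) and (253,314). I'll square the tool to the world axes and look down with the wrist camera.

Request:
move_tool:
  increments:
    - [[0,0,-0.04,0.118,1],[0,0,-0.04,0.118,1],[0,0,-0.03,0.118,1],[0.04,-0.03,0,0,1],[0.04,-0.03,0,0,1],[0.04,-0.03,0,0,1],[0.03,-0.04,0,0,1],[0.03,-0.04,0,0,1],[0.02,-0.04,0,0,1],[0,-0.04,0,0,1]]

```text
clock: 2.0
position: [0.4196, -0.3331, 0.4018]
ee_rot: [-3.141, -0.007, -0.001]
force: [0.1, 0.3, 0.2]
width: 0.998
gripper_force: 0.0
```

Request:
move_tool:
  increments:
    - [[0,-0.03,0,0,1],[0,-0.02,0,0,1],[0,0,0,0,1]]

```text
clock: 2.3
position: [0.4175, -0.2829, 0.4027]
ee_rot: [-3.141, -0.008, -0.001]
force: [0.3, -0.4, -0.2]
width: 0.999
gripper_force: 0.0
```

```bash
python3 - <<'E'
from h import *
print(np.round(T(),3),readout.observe()["joints"])
p=shot("wrist"); print(np.round(p["mount"],3).tolist(),p["fx"]); cv2.imwrite("pics/w1.png",p["image"])
for o in ["hot_bar_a","weight_small","weight_large","jig_block","flux_bottle","tweezers"]: print(o,[(a,b,np.round(px(p,b))) for a,b in find(p,o)])
E
```

```text
[[ 1.     0.005  0.001  0.417]
 [ 0.005 -1.     0.001 -0.283]
 [ 0.001 -0.001 -1.     0.403]
 [ 0.     0.     0.     1.   ]] [ 0.54680138  0.16448194 -0.06694265  1.67736389  0.01035362  1.29960873
 -1.08760742]
[[0.0, -0.967, -0.254, 0.068], [1.0, 0.0, -0.001, 0.0], [0.001, -0.254, 0.967, -0.095], [0.0, 0.0, 0.0, 1.0]] 279.55898755381617
hot_bar_a [(0.87, array([ 0.446, -0.263,  0.025]), array([308., 153.])), (0.66, array([ 0.474, -0.414,  0.022]), array([399., 137.]))]
weight_small [(0.61, array([ 0.556, -0.133,  0.024]), array([225.,  82.]))]
weight_large [(0.66, array([0.51 , 0.04 , 0.025]), array([120., 112.])), (0.61, array([ 0.582, -0.285,  0.041]), array([322.,  62.]))]
jig_block [(0.56, array([ 0.442, -0.132,  0.028]), array([229., 156.]))]
flux_bottle [(0.85, array([ 0.614, -0.426,  0.046]), array([419.,  38.]))]
tweezers [(0.66, array([ 0.46 , -0.534,  0.01 ]), array([467., 145.]))]
```

View pics/w1.png

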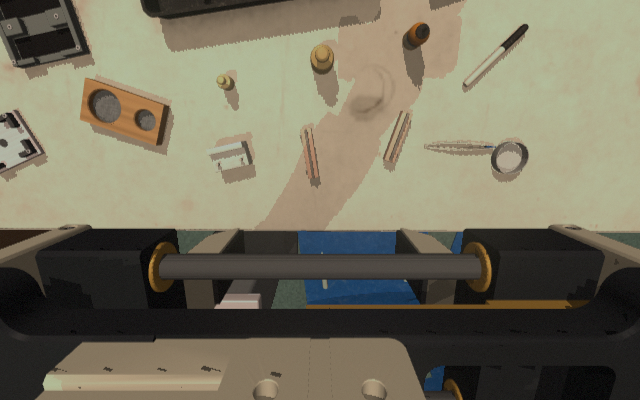

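Wrist view: jig at (230,155), bars at (311,155) and (397,137), large weight at (322,58), small weight at (225,82), tweezers with ring at (475,150), bottle at (418,37). I'll move over to the holders, take a shot there, and make a rectified top view of each area.

```bash
cat >> h.py <<'E'
def ortho(p,x0,x1,y0,y1,z,s=2000):
    # rows: x decreasing downward, cols: y decreasing rightward, s px per m
    w=[(x1,y1),(x1,y0),(x0,y0),(x0,y1)]
    src=np.float32([px(p,[a,b,z]) for a,b in w]); W,H=int((y1-y0)*s),int((x1-x0)*s)
    M=cv2.getPerspectiveTransform(src,np.float32([[0,0],[W,0],[W,H],[0,H]]))
    return cv2.warpPerspective(p["image"],M,(W,H),flags=cv2.INTER_CUBIC)
E
python3 - <<'E'
from h import *
p=shot("wrist"); cv2.imwrite("pics/o1.png",ortho(p,.37,.64,-.47,-.09,0.016))
E
```

Request:
move_tool:
  increments:
    - [[0,-0.045,0,0,1],[0,-0.045,0,0,1],[0,-0.045,0,0,1],[0,-0.045,0,0,1],[0,-0.045,0,0,1],[0,-0.045,0,0,1],[0,-0.045,0,0,1],[0,-0.045,0,0,1],[0,-0.045,0,0,1],[0,-0.03,0,0,1]]

```text
clock: 3.7
position: [0.4162, 0.152, 0.4025]
ee_rot: [-3.141, -0.004, -0.001]
force: [1.4, -1.4, 0.3]
width: 0.999
gripper_force: 0.0
```

Request:
move_tool:
  increments:
    - [[0,0,0,0,1]]

```text
clock: 3.8
position: [0.4161, 0.1532, 0.4023]
ee_rot: [-3.139, -0.011, 0.0]
force: [0.3, 0.2, -0.1]
width: 1.0
gripper_force: 0.0
```

```bash
python3 - <<'E'
from h import *
p=shot("wrist"); print(readout.observe()["joints"])
cv2.imwrite("pics/o2.png",ortho(p,.36,.73,-.03,.36,0.012))
for o in ["bar_rack","weight_block","jig_nest"]: print(o,find(p,o))
E
```

```text
[-3.94829167e-04  9.12604752e-02 -5.02087260e-01  1.77451038e+00
  4.49411256e-02  1.28730996e+00 -2.07981754e+00]
bar_rack [(0.69, array([0.63 , 0.151, 0.008]))]
weight_block [(0.84, array([0.51 , 0.046, 0.022]))]
jig_nest [(0.91, array([0.457, 0.257, 0.008]))]
```

View pics/o1.png

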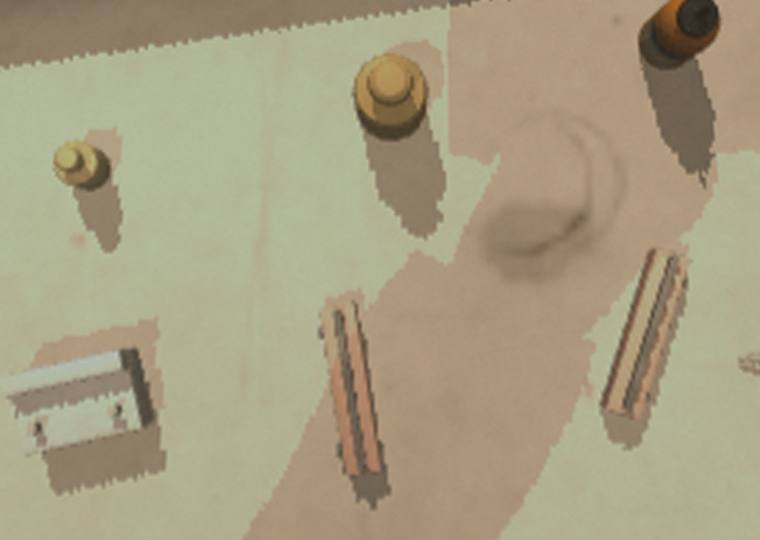

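View pics/o2.png

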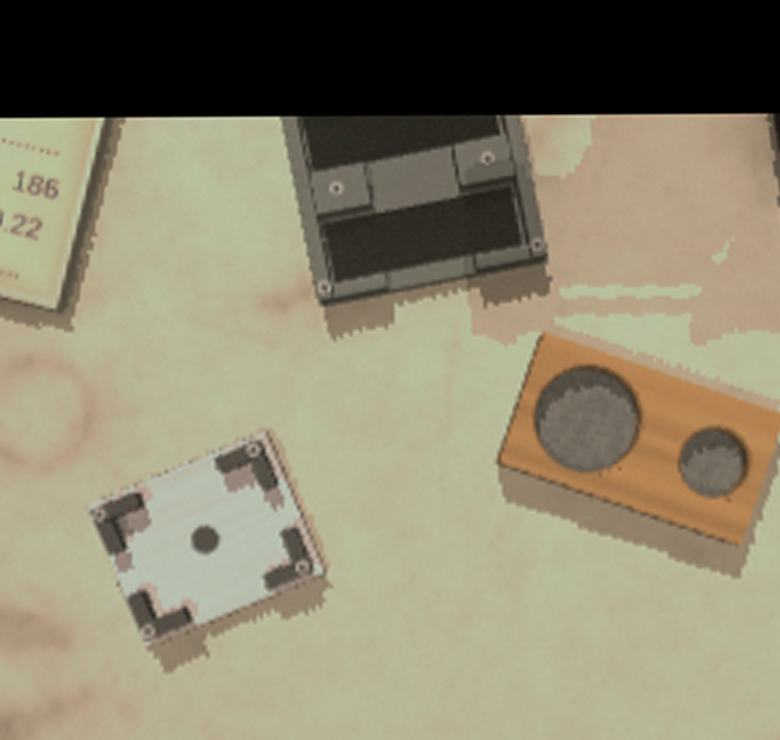

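The holder view shows the nest hole at (205,540), well rims at (587,419) and (713,462), and the near slot centre at about (425,237). The piece view shows both bars blade up and the jig upright with its rib on the far side. I'll start with the large weight.

```bash
cat >> h.py <<'E'
def to(x,y,z,psi=None):
    t=T(); d=t[:3,:3].T@(np.array([x,y,z])-t[:3,3]); cur=np.arctan2(t[1,0],t[0,0])
    o="move tool %s"%np.round(d,4)+" psi now %.1f deg"%np.degrees(cur)
    if psi is not None:
        a=np.radians(psi); r=R.from_euler("z",cur-a).as_matrix()
        o+=" turn %.3f; move after turn %s"%(cur-a,np.round(r.T@d,4))
    print(o, "pos",np.round(t[:3,3],4))
E
```

Request:
move_tool:
  increments:
    - [[0.017,0.0438,0.012,0,1],[0.017,0.0438,0.012,0,1],[0.017,0.0438,0.012,0,1],[0.017,0.0438,0.012,0,1],[0.017,0.0438,0.012,0,1],[0.017,0.0438,0.012,0,1],[0.017,0.0438,0.012,0,1],[0.017,0.0438,0.012,0,1],[0.017,0.0438,0.012,0,1],[0.017,0.0438,0.012,0,1]]

```text
clock: 5.0
position: [0.5862, -0.2926, 0.2817]
ee_rot: [3.141, -0.003, -0.001]
force: [1.8, 0.1, -0.3]
width: 1.001
gripper_force: 0.0
```

Request:
move_tool:
  increments:
    - [[0,0,0,0,1]]

```text
clock: 5.1
position: [0.5848, -0.2984, 0.279]
ee_rot: [3.138, -0.016, -0.007]
force: [-0.2, -0.5, 0.6]
width: 0.999
gripper_force: 0.0
```

```bash
python3 - <<'E'
from h import *
p=shot("wrist"); to(.588,-.285,.080,0)
im=p["image"].copy()
for x in (.583,.588,.593):
  for zz in (.039,.058): print(x,zz,px(p,[x,-.285,zz]))
for o in ["weight_large","weight_small","hot_bar_a","jig_block"]: print(o,find(p,o))
cv2.imwrite("pics/w3.png",im)
E
```

```text
move tool [ 0.0035 -0.0097  0.2   ] psi now -0.4 deg turn -0.007; move after turn [ 0.0036 -0.0097  0.2   ] pos [ 0.5851 -0.2945  0.28  ]
0.583 0.039 [307.72431466 187.12085017]
0.583 0.058 [307.09701968 190.50294784]
0.588 0.039 [307.63816628 183.08719545]
0.588 0.058 [307.00343292 186.25237572]
0.593 0.039 [307.55136173 179.02281747]
0.593 0.058 [306.90909243 181.96757076]
weight_large [(0.96, array([ 0.594, -0.286,  0.042]))]
weight_small [(0.9, array([ 0.561, -0.133,  0.024]))]
hot_bar_a [(0.65, array([ 0.427, -0.265,  0.02 ])), (0.51, array([ 0.438, -0.405,  0.021]))]
jig_block []
```

View pics/w3.png

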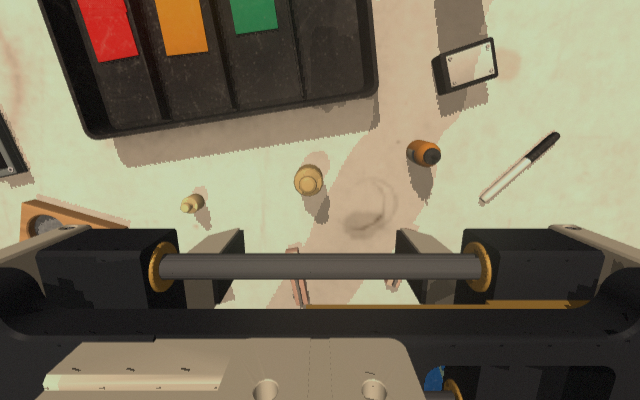

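The large weight's knob is at (309,183), which puts it at about (0.591, -0.287). I'll descend and grip.

Request:
move_tool:
  increments:
    - [[0.006,-0.008,0.04,0,1],[0,0,0.04,0,1],[0,0,0.04,0,1],[0,0,0.04,0,1],[0,0,0.025,0,1],[0,0,0.014,0,1],[0,0,0,0,1]]
  force: 30

```text
clock: 6.05
position: [0.5922, -0.2798, 0.0822]
ee_rot: [-3.141, -0.003, 0.003]
force: [-0.2, 0.3, 0.5]
width: 0.997
gripper_force: 0.0
```

Request:
move_tool:
  increments:
    - [[0,0,0,0,0.2],[0,0,0,0,0.2],[0,0,0,0,0.2],[0,0,0,0,0.2],[0,0,0,0,0.2],[0,0,0,0,0.2]]
  force: 30

```text
clock: 6.65
position: [0.5929, -0.2809, 0.0835]
ee_rot: [3.141, 0.001, 0.0]
force: [-0.4, 0.6, 0.7]
width: 0.526
gripper_force: 0.0
```

Request:
move_tool:
  increments:
    - [[-0.001,0.005,0,0,0.2],[0,0,0,0,0.2],[0,0,0,0,0.2],[0,0,0,0,0.2]]
  force: 30

```text
clock: 7.05
position: [0.5917, -0.2866, 0.0832]
ee_rot: [3.141, 0.0, -0.0]
force: [-1.4, -2.2, 0.5]
width: 0.381
gripper_force: 30.0
```

Request:
move_tool:
  increments:
    - [[0,0,-0.04,0,0.2],[0,0,-0.04,0,0.2],[-0.009,-0.0443,0,0,0.2],[-0.009,-0.0443,0,0,0.2],[-0.009,-0.0443,0,0,0.2],[-0.009,-0.0443,0,0,0.2],[-0.009,-0.0443,0,0,0.2],[-0.009,-0.0443,0,0,0.2],[-0.009,-0.0443,0,0,0.2],[-0.009,-0.0443,0,0,0.2]]

```text
clock: 8.05
position: [0.5185, 0.0704, 0.1629]
ee_rot: [-3.142, -0.001, 0.001]
force: [0.9, 1.1, -3.3]
width: 0.386
gripper_force: 30.0
```

Request:
move_tool:
  increments:
    - [[0,0,0,0,0.2],[0,0,0,0,0.2]]

```text
clock: 8.25
position: [0.5189, 0.0701, 0.1629]
ee_rot: [-3.141, -0.007, 0.002]
force: [0.6, -0.4, -4.2]
width: 0.379
gripper_force: 30.0
```

```bash
python3 - <<'E'
from h import *
to(.520,.0676,.093,0); p=shot("wrist"); cv2.imwrite("pics/w4.png",p["image"]); print(px(p,[.52,.0676,.018]))
E
```

```text
move tool [0.0012 0.0026 0.0699] psi now 0.3 deg turn 0.004; move after turn [0.0012 0.0026 0.0699] pos [0.5189 0.0701 0.1629]
[322.08662322 206.31935259]
```

View pics/w4.png

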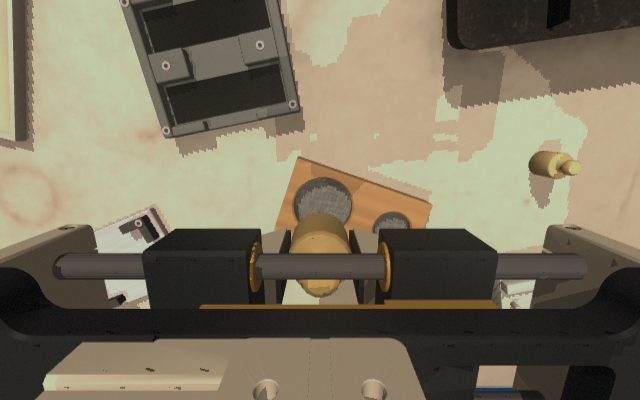

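The well rim is centred at (323,205), as predicted. I'll lower the weight in.

Request:
move_tool:
  increments:
    - [[0.001,0.002,0.035,0,0.2],[0,0,0.025,0,0.2],[0,0,0.006,0,0.2],[0,0,0.002,0,0.2],[0,0,0,0,0.2]]

```text
clock: 8.8
position: [0.5212, 0.066, 0.0958]
ee_rot: [3.142, -0.001, 0.001]
force: [-0.1, 1.1, -3.9]
width: 0.383
gripper_force: 30.0
```

```bash
python3 - <<'E'
from h import *
s=readout.observe();print(s["position"],s["force"])
E
```

```text
[0.52124485 0.06600501 0.09581479] [-0.08390059  1.10303537 -3.89021639]
```

Request:
move_tool:
  increments:
    - [[0,0,0.002,0,0.2],[0,0,0.001,0,0.2],[0,0,0.001,0,0.2],[0,0,0,0,0.2]]

```text
clock: 9.2
position: [0.5207, 0.0666, 0.0914]
ee_rot: [-3.142, -0.001, -0.0]
force: [0.3, 0.0, -4.3]
width: 0.383
gripper_force: 30.0
```

Request:
move_tool:
  increments:
    - [[0,0,0.001,0,0.2],[0,0,0.001,0,0.2],[0,0,0,0,0.2]]

```text
clock: 9.5
position: [0.5209, 0.0666, 0.091]
ee_rot: [3.141, 0.001, 0.002]
force: [-6.7, -1.8, 20.3]
width: 0.38
gripper_force: 30.0
```

Request:
move_tool:
  increments:
    - [[0,0,-0.001,0,0.6],[0,0,0,0,0.6],[0,0,0,0,0.6],[0,0,-0.01,0,0.7],[0,0,-0.045,0,1],[0,0,-0.045,0,1],[0.008,0.04,0,0,1],[0.008,0.04,0,0,1],[0.008,0.04,0,0,1],[0.008,0.04,0,0,1]]

```text
clock: 10.5
position: [0.553, -0.095, 0.1911]
ee_rot: [3.142, 0.002, 0.001]
force: [0.7, 0.2, 0.4]
width: 1.0
gripper_force: 0.0
```

Request:
move_tool:
  increments:
    - [[0.006,0.038,0.02,0,1],[0,0,0.02,0,1],[0,0,0,0,1]]
  force: 20

```text
clock: 10.8
position: [0.5572, -0.1326, 0.1484]
ee_rot: [-3.141, 0.003, 0.006]
force: [-0.0, 1.1, 0.5]
width: 1.003
gripper_force: 0.0
```

```bash
python3 - <<'E'
from h import *
p=shot("wrist"); cv2.imwrite("pics/w5.png",p["image"][100:330,100:540])
print(find(p,"weight_small"),find(p,"weight_large")); to(.559,-.131,.079,0); print(px(p,[.559,-.131,.036])-[100,100])
E
```

```text
[(0.6, array([ 0.562, -0.128,  0.025]))] []
move tool [-0.0003  0.0009  0.0723] psi now 0.1 deg turn 0.002; move after turn [-0.0003  0.0009  0.0723] pos [ 0.5592 -0.1302  0.1513]
[217.06928994 116.2574236 ]
```

View pics/w5.png

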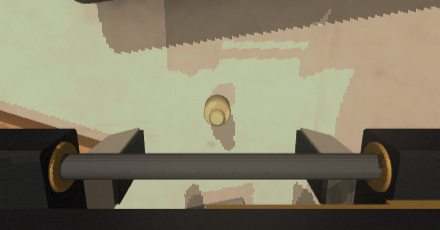

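The knob at (217,117) matches the prediction, so I can descend straight down.

Request:
move_tool:
  increments:
    - [[0,0,0.035,0,0.7],[0,0,0.025,0,0.6],[0,0,0.012,0,0.5],[0,0,0,0,0.1],[0,0,0,0,0.1],[0,0,0,0,0.1],[0,0,0,0,0.1],[0,0,0,0,0.1],[0,0,0,0,0.1]]
  force: 20

```text
clock: 11.85
position: [0.5589, -0.1316, 0.0786]
ee_rot: [3.141, 0.001, 0.001]
force: [0.5, -0.2, 0.1]
width: 0.268
gripper_force: 0.0
```

Request:
move_tool:
  increments:
    - [[0,0,0,0,0.1],[0,0,0,0,0.1],[0,0,-0.035,0,0.1],[0,0,-0.035,0,0.1],[-0.015,-0.034,0,0,0.1],[-0.015,-0.034,0,0,0.1],[-0.015,-0.034,0,0,0.1],[-0.015,-0.035,0,0,0.1],[0,0,0,0,0.1]]

```text
clock: 12.75
position: [0.4965, 0.0108, 0.1482]
ee_rot: [-3.139, -0.012, 0.002]
force: [0.1, 0.4, -1.1]
width: 0.209
gripper_force: 20.0
```

```bash
python3 - <<'E'
from h import *
to(.4988,.0054,.0866,0)
E
```

```text
move tool [0.0024 0.0055 0.0616] psi now 0.5 deg turn 0.008; move after turn [0.0024 0.0055 0.0616] pos [0.4965 0.0108 0.1482]
```

Request:
move_tool:
  increments:
    - [[0.002,0.003,0,0,0.1],[0,0,0,0,0.1]]

```text
clock: 12.95
position: [0.5013, 0.0011, 0.1482]
ee_rot: [3.141, -0.001, 0.0]
force: [-0.5, -0.6, -0.7]
width: 0.212
gripper_force: 20.0
```

```bash
python3 - <<'E'
from h import *
to(.4988,.0054,.0866,0)
p=shot("wrist"); cv2.imwrite("pics/w6.png",p["image"][100:330,100:540])
print(px(p,[.4988,.0054,.018])-100, px(p,[.4988,.0054,.008])-100)
E
```

```text
move tool [-0.0025 -0.0043  0.0616] psi now -0.0 deg turn -0.001; move after turn [-0.0025 -0.0044  0.0616] pos [0.5013 0.0011 0.1482]
[213.92949567 115.31263092] [214.14861692 111.9056967 ]
```

View pics/w6.png

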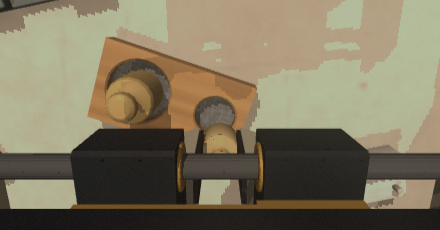

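The large weight sits in its well, and the small weight is upright over its own well at (215,113).

Request:
move_tool:
  increments:
    - [[-0.001,-0.002,0.035,0,0.1],[0,-0.001,0.02,0,0.1],[0,0,0.003,0,0.1],[0,0,0.001,0,0.1],[0,0,0.001,0,0.1],[0,0,0,0,0.1]]

```text
clock: 13.6
position: [0.5004, 0.0053, 0.0891]
ee_rot: [3.142, 0.0, 0.003]
force: [0.7, -0.2, -0.7]
width: 0.215
gripper_force: 20.0
```

Request:
move_tool:
  increments:
    - [[-0.001,0,0.001,0,0.1],[0,0,0.001,0,0.1],[0,0,0.001,0,0.1],[0,0,0,0,0.1]]

```text
clock: 14.0
position: [0.4991, 0.0055, 0.0863]
ee_rot: [3.141, 0.001, 0.002]
force: [-3.7, -0.9, 13.1]
width: 0.215
gripper_force: 20.2
```

Request:
move_tool:
  increments:
    - [[0,0,-0.001,0,0.4],[0,0,0,0,0.4],[0,0,0,0,0.42],[0,0,-0.03,0,0.42],[0,0,-0.045,0,0.6],[0,0,-0.045,0,1],[-0.025,0.04,-0.015,0,1],[-0.025,0.04,-0.015,0,1],[-0.025,0.04,-0.015,0,1],[-0.025,0.04,0,0,1]]

```text
clock: 15.0
position: [0.3985, -0.1561, 0.253]
ee_rot: [3.141, 0.002, 0.005]
force: [1.4, -1.1, -1.1]
width: 0.894
gripper_force: 0.0
```

Request:
move_tool:
  increments:
    - [[0,0.045,0,0,1],[0,0,0,0,1],[0,0,0,0,1]]
  force: 20

```text
clock: 15.3
position: [0.3986, -0.2003, 0.2511]
ee_rot: [-3.142, 0.003, 0.0]
force: [-0.1, 1.8, -0.1]
width: 1.001
gripper_force: 0.0
```

```bash
python3 - <<'E'
from h import *
p=shot("wrist"); print(T()[:3,3]); I=ortho(p,.37,.53,-.46,-.07,0.016); cv2.imwrite("pics/o3.png",I); print(find(p,"hot_bar_a"),find(p,"jig_block"),p["c2w"][:3,3])
cv2.imwrite("pics/w7.png",p["image"])
E
```

```text
[ 0.39884008 -0.19918637  0.251018  ]
[(0.9, array([ 0.477, -0.415,  0.02 ])), (0.58, array([ 0.441, -0.264,  0.021]))] [(0.88, array([ 0.446, -0.13 ,  0.033]))] [ 0.46629185 -0.20089589  0.34563016]
```

View pics/o3.png

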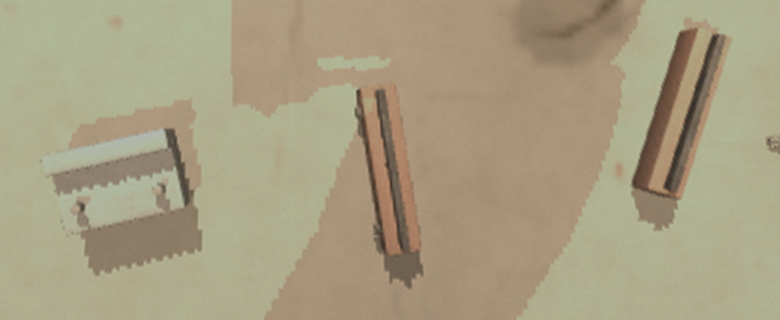

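The rectified view gives:
- Jig: centre (0.440, -0.130), yaw 12°.
- Bar 1: centre (0.4455, -0.265), long axis at +9°.
- Bar 2: centre (0.4735, -0.4135), long axis at -17°.

The jig is next.

Request:
move_tool:
  increments:
    - [[0,0,0.008,-0.148,1],[0,0,0.008,-0.148,1],[0,0,0.008,-0.148,1],[0,0,0.008,-0.148,1],[0,0,0.008,-0.148,1],[0,0,0.008,-0.148,1],[0,0,0.008,-0.148,1],[0,0,0.008,-0.148,1],[0,0,0.008,-0.148,1],[0,0,0.008,-0.148,1]]

```text
clock: 16.45
position: [0.3993, -0.1982, 0.1709]
ee_rot: [-2.31, -2.129, -0.001]
force: [0.3, 0.3, -0.5]
width: 1.0
gripper_force: 0.0
```

Request:
move_tool:
  increments:
    - [[0,0,0.008,-0.15,1],[0,0,0.008,-0.15,1],[0,0,0,0,1]]

```text
clock: 16.75
position: [0.3987, -0.1983, 0.1544]
ee_rot: [-1.97, -2.445, -0.0]
force: [0.6, 0.4, 0.2]
width: 1.002
gripper_force: 0.0
```

```bash
python3 - <<'E'
from h import *
to(.4404,-.130,.0715,102); print(readout.observe()["joints"])
E
```

```text
move tool [0.0577 0.0554 0.083 ] psi now 102.3 deg turn 0.005; move after turn [0.058  0.0551 0.083 ] pos [ 0.3987 -0.1983  0.1544]
[ 0.71633885  0.37632852 -0.46679933  2.12474393  0.25940699  0.69603968
  0.29129412]
```

Request:
move_tool:
  increments:
    - [[0.029,0.0275,0,0,1],[0.029,0.0275,0,0.005,1],[0,0,0,0,1],[0,0,0,0,1]]

```text
clock: 17.15
position: [0.4412, -0.1298, 0.1556]
ee_rot: [1.982, 2.437, 0.001]
force: [-0.1, -0.6, -0.1]
width: 1.005
gripper_force: 0.0
```

```bash
python3 - <<'E'
from h import *
to(.4404,-.130,.0715,102)
E
```

```text
move tool [-0.0001 -0.0008  0.0841] psi now 101.8 deg turn -0.004; move after turn [-0.0001 -0.0008  0.0841] pos [ 0.4412 -0.1298  0.1556]
```

Request:
move_tool:
  increments:
    - [[0,-0.001,0.035,0,1],[0,0,0.03,0,1],[0,0,0.018,0,0.8],[0,0,0,0,0.6],[0,0,0,0,0.3],[0,0,0,0,0.3],[0,0,0,0,0.3],[0,0,0,0,0.3],[0,0,0,0,0.3]]
  force: 25

```text
clock: 18.05
position: [0.4399, -0.1317, 0.0728]
ee_rot: [1.982, 2.436, 0.001]
force: [0.7, -0.5, -0.8]
width: 0.442
gripper_force: 0.4
```

Request:
move_tool:
  increments:
    - [[0,0,0,0,0.3]]

```text
clock: 18.15
position: [0.44, -0.1317, 0.0727]
ee_rot: [1.982, 2.436, 0.0]
force: [-0.9, 0.2, 6.3]
width: 0.434
gripper_force: 25.0
```

Request:
move_tool:
  increments:
    - [[0,0,-0.035,0,0.3],[0,0,-0.035,-0.095,0.3],[0,0,-0.03,-0.095,0.3],[0,0,0,0,0.3]]

```text
clock: 18.55
position: [0.4412, -0.1318, 0.1754]
ee_rot: [1.736, 2.612, 0.002]
force: [-0.0, 0.7, -1.8]
width: 0.434
gripper_force: 25.0
```

```bash
python3 - <<'E'
from h import *
to(.460,.258,.0815,113)
E
```

```text
move tool [0.3525 0.1678 0.0933] psi now 112.8 deg turn -0.004; move after turn [0.3519 0.1692 0.0933] pos [ 0.4412 -0.1318  0.1754]
```

Request:
move_tool:
  increments:
    - [[0.044,0.021,0,0,0.3],[0.044,0.021,0,0,0.3],[0.044,0.021,0,0,0.3],[0.044,0.021,0,0,0.3],[0.044,0.021,0,0,0.3],[0.044,0.021,0,0,0.3],[0.044,0.021,0,0,0.3],[0.044,0.021,0,0,0.3],[0,0,0.02,0,0.3],[0,0,0,0,0.3]]

```text
clock: 19.55
position: [0.4572, 0.2586, 0.1493]
ee_rot: [-1.738, -2.614, 0.007]
force: [0.1, -0.7, -2.6]
width: 0.439
gripper_force: 25.0
```

```bash
python3 - <<'E'
from h import *
to(.460,.258,.0815,113); p=shot("wrist"); cv2.imwrite("pics/w8.png",p["image"]); print(px(p,[.46,.258,.008]))
E
```

```text
move tool [-0.0016  0.0026  0.0678] psi now 112.7 deg turn -0.004; move after turn [-0.0016  0.0026  0.0678] pos [0.4572 0.2586 0.1493]
[323.30375166 210.46840883]
```

View pics/w8.png

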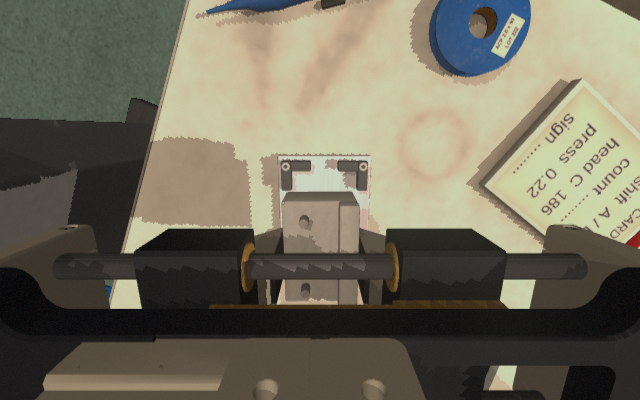

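The jig is aligned with the nest (plate columns 278–371, block 282–359). A 2.6 mm shift centres it, and then I lower it.

Request:
move_tool:
  increments:
    - [[-0.0015,0.0025,0.03,0,0.3],[0,0,0.025,0,0.3],[0,0,0.006,0,0.3],[0,0,0.002,0,0.3],[0,0,0,0,0.3]]

```text
clock: 20.1
position: [0.4625, 0.2573, 0.09]
ee_rot: [1.744, 2.613, 0.001]
force: [-0.7, -0.2, -2.5]
width: 0.433
gripper_force: 25.0
```

Request:
move_tool:
  increments:
    - [[0,-0.0015,0.003,0,0.3],[0,0,0.002,0,0.3],[0,0,0.001,0,0.3],[0,0,0.001,0,0.3],[0,0,0,0,0.3]]

```text
clock: 20.6
position: [0.4607, 0.257, 0.0822]
ee_rot: [1.742, 2.614, -0.0]
force: [0.4, -0.1, -1.8]
width: 0.435
gripper_force: 25.0
```

Request:
move_tool:
  increments:
    - [[0,0,0.001,0,0.3],[0,0,0.001,0,0.3],[0,0,0,0,0.3]]

```text
clock: 20.9
position: [0.4608, 0.257, 0.0808]
ee_rot: [1.742, 2.614, 0.0]
force: [-1.3, -2.7, 7.5]
width: 0.432
gripper_force: 25.0
```

Request:
move_tool:
  increments:
    - [[0,0,-0.001,0,0.7],[0,0,0,0,0.7],[0,0,0,0,0.7],[0,0,-0.03,0,0.8],[0,0,-0.04,-0.146,0.8],[0,0,-0.04,-0.146,0.8],[0,0,0,-0.146,0.8],[0,0,0,-0.146,0.8],[0,0,0,-0.146,0.8],[0,0,0,-0.146,0.8]]

```text
clock: 21.9
position: [0.4608, 0.2569, 0.1913]
ee_rot: [0.46, 3.107, 0.0]
force: [-0.5, -0.4, 0.0]
width: 0.802
gripper_force: 0.0
```

```bash
python3 - <<'E'
from h import *
to(.4735,-.4135,.073,163.2)
p=shot("wrist"); t=shot("scene"); cv2.imwrite("pics/s9.png",cv2.resize(t["image"][170:360,180:360],None,fx=3,fy=3,interpolation=cv2.INTER_CUBIC))
print(find(t,"jig_block"))
E
```

```text
move tool [-0.2065 -0.6379  0.1183] psi now 163.2 deg turn -0.001; move after turn [-0.2059 -0.6381  0.1183] pos [0.4608 0.2569 0.1913]
[(0.74, array([0.458, 0.265, 0.033])), (0.25, array([ 0.445, -0.262,  0.016]))]
```

View pics/s9.png

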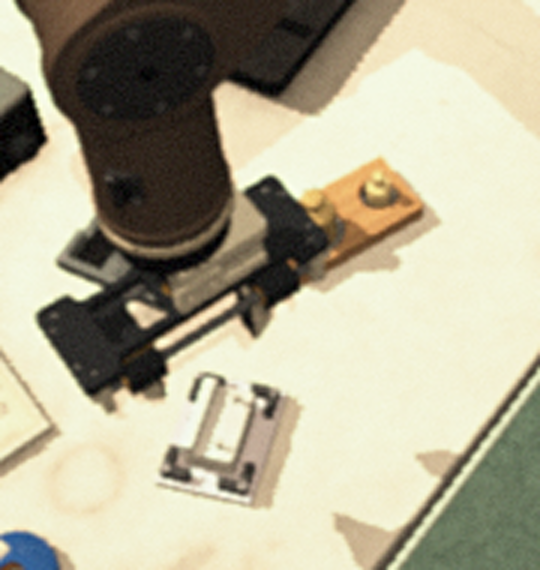

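The jig is in the nest with the rib upright. Next is bar 2, with a reduced opening because the tweezers' tip lies near (0.458, -0.466).

Request:
move_tool:
  increments:
    - [[-0.0147,-0.0456,0,0,0.4],[-0.0147,-0.0456,0,0,0.4],[-0.0147,-0.0456,0,0,0.4],[-0.0147,-0.0456,0,0,0.4],[-0.0147,-0.0456,0,0,0.4],[-0.0147,-0.0456,0,0,0.36],[-0.0147,-0.0456,0,0,0.36],[-0.0147,-0.0456,0,0,0.36],[-0.0147,-0.0456,0,0,0.36],[-0.0147,-0.0456,0,0,0.36]]

```text
clock: 23.05
position: [0.4662, -0.2242, 0.1914]
ee_rot: [0.477, 3.105, -0.0]
force: [0.4, -0.3, 0.7]
width: 0.362
gripper_force: 0.0
```

Request:
move_tool:
  increments:
    - [[-0.0147,-0.0456,0,0,0.36],[-0.0147,-0.0456,0,0,0.36],[-0.0147,-0.0456,0,0,0.36],[-0.0147,-0.0456,0,0,0.36],[0,0,0,0,0.36],[0,0,0,0,0.36]]
  force: 25

```text
clock: 23.65
position: [0.4683, -0.4147, 0.1906]
ee_rot: [-0.479, -3.105, -0.001]
force: [0.3, 0.0, 0.6]
width: 0.36
gripper_force: 0.0
```

```bash
python3 - <<'E'
from h import *
to(.4735,-.4135,.073,163.2)
p=shot("wrist"); cv2.imwrite("pics/w10.png",p["image"]); print(px(p,[.4735,-.4135,.016]),find(p,"hot_bar_a"),find(p,"tweezers"),p["c2w"][:3,3])
E
```

```text
move tool [-0.0047  0.0026  0.1176] psi now 162.5 deg turn -0.013; move after turn [-0.0047  0.0026  0.1176] pos [ 0.4683 -0.4147  0.1906]
[322.47417661 204.38055574] [(0.96, array([ 0.468, -0.416,  0.021])), (0.77, array([ 0.442, -0.268,  0.018]))] [(0.61, array([ 0.459, -0.515,  0.004]))] [ 0.40338088 -0.39471331  0.28519143]
```

View pics/w10.png

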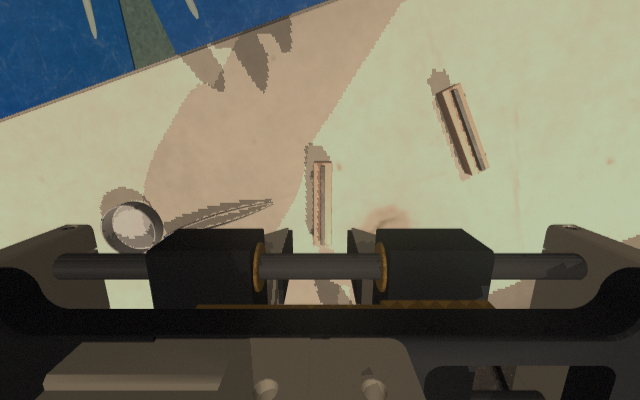

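The bar is centred at (322,202), and the tweezers tip at (272,202) is about 48 mm to the side against 36 mm for the finger, so it clears. I'll descend.

Request:
move_tool:
  increments:
    - [[-0.0045,0.0025,0.04,-0.012,0.36],[0,0,0.035,0,0.36],[0,0,0.02,0,0.36],[0,0,0,0,0.36],[0,0,0,0,0.36]]
  force: 30

```text
clock: 24.3
position: [0.4744, -0.4117, 0.097]
ee_rot: [0.449, 3.109, 0.0]
force: [0.3, 0.5, -0.1]
width: 0.36
gripper_force: 0.0
```

```bash
python3 - <<'E'
from h import *
to(.4735,-.4135,.073,163.2)
E
```

```text
move tool [ 0.0004 -0.002   0.024 ] psi now 163.6 deg turn 0.006; move after turn [ 0.0004 -0.002   0.024 ] pos [ 0.4744 -0.4117  0.097 ]
```

Request:
move_tool:
  increments:
    - [[0,-0.0015,0.015,0,0.36],[0,0,0.009,0,0.36],[0,0,0,0,0.1],[0,0,0,0,0.1],[0,0,0,0,0.1],[0,0,0,0,0.1],[0,0,0,0,0.1]]
  force: 30

```text
clock: 25.0
position: [0.4734, -0.4142, 0.0725]
ee_rot: [0.451, 3.109, -0.0]
force: [-0.6, 0.6, -0.3]
width: 0.192
gripper_force: 30.0
```

Request:
move_tool:
  increments:
    - [[0,0,-0.02,0,0.1],[0,0,-0.04,0,0.1],[0,0,-0.04,0.136,0.1],[0,0,-0.03,0.136,0.1],[0,0,0,0.136,0.1],[0,0,0,0.136,0.1],[0,0,0,0.136,0.1],[0,0,0,0.136,0.1],[0,0,0,0.136,0.1],[0,0,0,0.136,0.1]]

```text
clock: 26.0
position: [0.4733, -0.4139, 0.2023]
ee_rot: [2.001, 2.422, 0.0]
force: [-0.6, 0.3, -2.0]
width: 0.191
gripper_force: 30.0
```

```bash
python3 - <<'E'
from h import *
to(.667,.159,.2,101)
p=shot("scene")
for u,v,z in [(172,237,0),(193,230,0),(193,208,0),(128,265,0),(172,252,0),(200,265,.016),(253,240,.016),(275,105,0),(205,168,0),(280,197,0)]: print(u,v,ray(p,u,v,z).round(3))
print(find(p,"bar_rack"))
E
```

```text
move tool [0.5262 0.2981 0.0024] psi now 100.9 deg turn -0.002; move after turn [0.5254 0.2995 0.0024] pos [ 0.4733 -0.4139  0.2023]
172 237 [0.791 0.213 0.   ]
193 230 [0.762 0.163 0.   ]
193 208 [0.819 0.109 0.   ]
128 265 [0.816 0.34  0.   ]
172 252 [0.755 0.246 0.   ]
200 265 [0.656 0.237 0.016]
253 240 [0.599 0.1   0.016]
275 105 [ 0.923 -0.378  0.   ]
205 168 [ 0.903 -0.023  0.   ]
280 197 [ 0.645 -0.066  0.   ]
[(0.87, array([0.641, 0.16 , 0.009]))]
```

Request:
move_tool:
  increments:
    - [[0.0438,0.0203,0,0,0.1],[0.0438,0.0203,0,0,0.1],[0.0438,0.0203,0,0,0.1],[0.0438,0.0203,0,0,0.1],[0.0438,0.0203,0,0,0.1],[0.0438,0.0203,0,0,0.1],[0.0438,0.0203,0,0,0.1],[0.0438,0.0203,0,0,0.1],[0.0438,0.0203,0,0,0.1],[0.0438,0.0203,0,0,0.1]]

```text
clock: 27.1
position: [0.5879, 0.0567, 0.2024]
ee_rot: [1.989, 2.431, 0.0]
force: [2.6, -0.1, -1.9]
width: 0.189
gripper_force: 30.0
```

Request:
move_tool:
  increments:
    - [[0.0438,0.0203,0,0,0.1],[0.0438,0.0203,0,0,0.1],[0,0,0,0,0.1],[0,0,0,0,0.1]]

```text
clock: 27.5
position: [0.6102, 0.1505, 0.202]
ee_rot: [-1.986, -2.433, -0.0]
force: [-0.6, -1.5, -1.3]
width: 0.19
gripper_force: 30.0
```

```bash
python3 - <<'E'
from h import *
to(.612,.148,.079,101)
p=shot("wrist"); s=cv2.imread("pics/scene0.png"); print(p["c2w"][:3,3])
a=ortho(p,.54,.84,.05,.25,.016,1900)   # 380x570
b=cv2.resize(p["image"][60:330,60:580],(420,218)); c=cv2.resize(s[160:300,110:280],(420,346),interpolation=cv2.INTER_CUBIC)
m=np.zeros((570,800,3),np.uint8); m[:,:380]=a[:570,:380]; m[:218,380:]=b; m[224:570,380:]=c
cv2.imwrite("pics/m11.png",m); np.save("p11.npy",p["c2w"]); cv2.imwrite("pics/w11.png",p["image"])
print(px(p,[.612,.148,.016]),px(p,[.667,.159,.016]),find(p,"bar_rack"))
E
```

```text
move tool [-0.0029  0.0013  0.123 ] psi now 101.6 deg turn 0.010; move after turn [-0.0029  0.0013  0.123 ] pos [0.6102 0.1505 0.202 ]
[0.59643626 0.21657137 0.29662281]Traceback (most recent call last):
  File "<stdin>", line 6, in <module>
ValueError: could not broadcast input array from shape (569,380,3) into shape (570,380,3)
```

```bash
python3 - <<'E'
from h import *
to(.612,.148,.079,101)
p=shot("wrist"); s=cv2.imread("pics/scene0.png"); print(p["c2w"][:3,3])
a=cv2.resize(ortho(p,.54,.84,.05,.25,.016,1900),(380,570))
b=cv2.resize(p["image"][60:330,60:580],(420,218)); c=cv2.resize(s[160:300,110:280],(420,346),interpolation=cv2.INTER_CUBIC)
m=np.zeros((570,800,3),np.uint8); m[:,:380]=a; m[:218,380:]=b; m[224:570,380:]=c
cv2.imwrite("pics/m11.png",m); np.save("p11.npy",p["c2w"]); cv2.imwrite("pics/w11.png",p["image"])
print(px(p,[.612,.148,.016]),px(p,[.667,.159,.016]),find(p,"bar_rack"))
E
```

```text
move tool [-0.0006  0.0016  0.1229] psi now 101.4 deg turn 0.006; move after turn [-0.0006  0.0016  0.1229] pos [0.6103 0.1484 0.2019]
[0.5968368  0.21460248 0.29640162]
[321.40875304 197.35504484] [375.75443631 197.41171604] [(0.84, array([0.648, 0.172, 0.006]))]
```

View pics/m11.png

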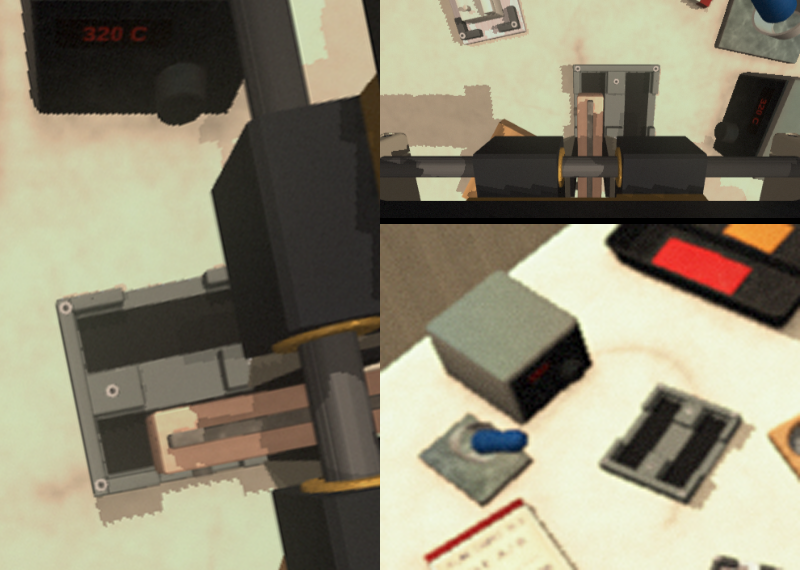

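The composite shows the bar held straight over the near slot, with the rack yaw at 11.4°. The box front with its knob is beyond the far slot at about x = 0.79. I'll lower this bar into the near slot and triangulate the knob meanwhile.

Request:
move_tool:
  increments:
    - [[-0.001,0.003,0.04,0,0.1],[0,0,0.04,0,0.1],[0,0,0.025,0,0.1],[0,0,0.008,0,0.1],[0,0,0,0,0.1],[0,0,0,0,0.1]]

```text
clock: 28.25
position: [0.6146, 0.148, 0.0907]
ee_rot: [1.995, 2.426, 0.003]
force: [0.3, -0.1, -0.1]
width: 0.193
gripper_force: 30.0
```

```bash
python3 - <<'E'
from h import *
to(.6135,.1485,.0785,101.4)
p=shot("scene"); c=p["c2w"][:3,3]; w=np.load("p11.npy")[:3,3]
def tri(a,b):
    d1=a-c; d2=b-w; A=np.c_[d1,-d2]; k=np.linalg.lstsq(A,w-c,rcond=None)[0]; return c+k[0]*d1,w+k[1]*d2
for (u,v),(col,row) in [((188,218),(182,95)),((194,219),(238,80))]:
    print(tri(ray(p,u,v,0),np.array([.84-row/1900,.25-col/1900,.016])))
E
```

```text
move tool [ 0.0007 -0.001   0.0122] psi now 101.1 deg turn -0.005; move after turn [ 0.0007 -0.001   0.0122] pos [0.6146 0.148  0.0907]
(array([0.77236215, 0.15980053, 0.04185861]), array([0.7722393 , 0.15976336, 0.04178198]))
(array([ 0.88789508,  0.07645848, -0.13603057]), array([ 0.90079744,  0.07874305, -0.1275113 ]))
```

Request:
move_tool:
  increments:
    - [[0,0,0.006,0,0.1],[0,0,0.003,0,0.1],[0,0,0.001,0,0.1],[0,0,0.001,0,0.1],[0,0,0,0,0.1]]

```text
clock: 28.8
position: [0.6137, 0.1483, 0.0784]
ee_rot: [1.995, 2.427, -0.0]
force: [-1.2, -0.2, 1.9]
width: 0.187
gripper_force: 30.0
```

Request:
move_tool:
  increments:
    - [[0,0,0.0007,0,0.1],[0,0,0,0,0.1]]

```text
clock: 29.0
position: [0.6137, 0.1484, 0.0784]
ee_rot: [1.994, 2.427, -0.0]
force: [-3.3, -1.7, 8.9]
width: 0.189
gripper_force: 30.0
```

Request:
move_tool:
  increments:
    - [[0,0,-0.001,0,0.35],[0,0,0,0,0.35],[0,0,0,0,0.35],[0,0,-0.02,0,0.36],[0,0,-0.05,0,0.36],[0,0,-0.05,0.146,0.4],[0,0,0,0.146,0.4],[0,0,0,0.146,0.4],[0,0,0,0.146,0.4],[0,0,0,0.146,0.4]]

```text
clock: 30.0
position: [0.6136, 0.1483, 0.1985]
ee_rot: [2.734, 1.547, 0.0]
force: [-0.5, 1.0, -0.0]
width: 0.401
gripper_force: 0.0
```

```bash
python3 - <<'E'
from h import *
p=shot("side");t=shot("scene"); print(find(p,"hot_bar_a"),find(t,"hot_bar_a"))
E
```

```text
[(0.52, array([ 0.442, -0.272,  0.015]))] [(0.5, array([ 0.444, -0.264,  0.018])), (0.24, array([0.445, 0.268, 0.01 ]))]
```

Request:
move_tool:
  increments:
    - [[0,0,0,0.146,0.6],[0,0,0,0.146,0.6],[0,0,0,0.146,0.6],[0,0,0,0.146,0.6],[0,0,0,0.146,0.6],[0,0,0,0.146,0.6]]

```text
clock: 30.8
position: [0.6136, 0.1482, 0.1983]
ee_rot: [-3.132, -0.248, 0.001]
force: [0.1, 0.2, 0.2]
width: 0.596
gripper_force: 0.0
```

```bash
python3 - <<'E'
from h import *
to(.4455,-.265,.2,9)
E
```

```text
move tool [-0.231   0.3817 -0.0016] psi now 9.0 deg turn 0.001; move after turn [-0.2307  0.3819 -0.0016] pos [0.6136 0.1482 0.1983]
```

Travel of 0.446 m takes 9 rows of (-0.0257, 0.0424).

Request:
move_tool:
  increments:
    - [[-0.0257,0.0424,0,0,0.6],[-0.0257,0.0424,0,0,0.6],[-0.0257,0.0424,0,0,0.6],[-0.0257,0.0424,0,0,0.6],[-0.0257,0.0424,0,0,0.6],[-0.0257,0.0424,0,0,0.6],[-0.0257,0.0424,0,0,0.6],[-0.0257,0.0424,0,0,0.6],[-0.0257,0.0424,0,0,0.6],[0,0,0,0,0.6]]

```text
clock: 31.8
position: [0.4421, -0.2726, 0.1984]
ee_rot: [3.129, 0.24, -0.003]
force: [-0.2, -0.3, -0.6]
width: 0.598
gripper_force: 0.0
```

Request:
move_tool:
  increments:
    - [[0,0,0,0,0.6],[0,0,0,0,0.6]]

```text
clock: 32.0
position: [0.4465, -0.2642, 0.1984]
ee_rot: [-3.13, -0.256, -0.0]
force: [0.9, 0.7, 1.3]
width: 0.598
gripper_force: 0.0
```

```bash
python3 - <<'E'
from h import *
p=shot("wrist"); to(.4455,-.265,.0725,9); t=T()[:3,3]
print(find(p,"hot_bar_a"))
I=ortho(p,.37,.52,-.34,-.19,.016,2000); cv2.imwrite("pics/o12.png",I)
h=cv2.cvtColor(I,cv2.COLOR_BGR2HSV); m=((h[...,1]>95)&(h[...,2]>60)).astype(np.uint8); m=cv2.morphologyEx(m,cv2.MORPH_CLOSE,np.ones((9,9)))
for c in cv2.findContours(m,0,2)[0]:
    if cv2.contourArea(c)>800: r=cv2.minAreaRect(c); print(.52-r[0][1]/2000,-.19-r[0][0]/2000,np.array(r[1])/2,r[2])
E
```

```text
move tool [-0.0015  0.0011  0.126 ] psi now 9.4 deg turn 0.006; move after turn [-0.0014  0.0011  0.126 ] pos [ 0.4467 -0.2638  0.1985]
[(0.66, array([ 0.448, -0.264,  0.022]))]
0.445948486328125 -0.2651047821044922 [86.05416107 17.83255768] 80.96051788330078
```

Segmentation confirms bar 1 at (0.446, -0.265), 86x18 mm, 9°.

Request:
move_tool:
  increments:
    - [[-0.001,0.001,0.04,0,0.55],[0,0,0.04,0,0.5],[0,0,0.03,0,0.45],[0,0,0.016,0,0.4],[0,0,0,0,0.1],[0,0,0,0,0.1],[0,0,0,0,0.1],[0,0,0,0,0.1],[0,0,0,0,0.1],[0,0,0,0,0.1]]
  force: 30

```text
clock: 33.1
position: [0.4459, -0.2665, 0.0736]
ee_rot: [3.131, 0.251, 0.003]
force: [-0.6, 1.2, 7.0]
width: 0.19
gripper_force: 30.0
```

Request:
move_tool:
  increments:
    - [[0,0,-0.03,0,0.1],[0,0,-0.05,0,0.1],[0,0,-0.05,-0.146,0.1],[0,0,0,-0.146,0.1],[0,0,0,-0.146,0.1],[0,0,0,-0.146,0.1],[0,0,0,-0.146,0.1],[0,0,0,-0.146,0.1],[0,0,0,-0.146,0.1],[0,0,0,-0.146,0.1]]

```text
clock: 34.1
position: [0.4449, -0.2665, 0.2028]
ee_rot: [2.468, 1.943, -0.0]
force: [-0.0, -0.1, -1.3]
width: 0.191
gripper_force: 30.0
```

Request:
move_tool:
  increments:
    - [[0,0,0,-0.146,0.1],[0,0,0,-0.146,0.1],[0,0,0,-0.146,0.1],[0,0,0,0,0.1]]

```text
clock: 34.5
position: [0.4448, -0.2666, 0.2027]
ee_rot: [1.992, 2.429, -0.0]
force: [-0.2, -0.6, -1.3]
width: 0.192
gripper_force: 30.0
```

```bash
python3 - <<'E'
from h import *
to(.668,.1595,.2,101.3)
E
```

```text
move tool [0.3743 0.3022 0.0026] psi now 101.3 deg turn -0.000; move after turn [0.3741 0.3024 0.0026] pos [ 0.4448 -0.2666  0.2027]
```

Request:
move_tool:
  increments:
    - [[0.0374,0.0302,0,0,0.1],[0.0374,0.0302,0,0,0.1],[0.0374,0.0302,0,0,0.1],[0.0374,0.0302,0,0,0.1],[0.0374,0.0302,0,0,0.1],[0.0374,0.0302,0,0,0.1],[0.0374,0.0302,0,0,0.1],[0.0374,0.0302,0,0,0.1],[0.0374,0.0302,0,0,0.1],[0.0374,0.0302,0,0,0.1]]

```text
clock: 35.5
position: [0.6696, 0.1607, 0.2026]
ee_rot: [2.001, 2.422, -0.001]
force: [0.8, -0.7, -1.1]
width: 0.189
gripper_force: 30.0
```

Request:
move_tool:
  increments:
    - [[0,0,0,0,0.1],[0,0,0,0,0.1],[0,0,0,0,0.1]]

```text
clock: 35.8
position: [0.6688, 0.1578, 0.2022]
ee_rot: [1.998, 2.423, -0.002]
force: [-0.7, -1.0, -0.6]
width: 0.191
gripper_force: 30.0
```

```bash
python3 - <<'E'
from h import *
to(.668,.1595,.0795,101.3)
p=shot("wrist"); cv2.imwrite("pics/w13.png",p["image"])
# dark slot floor of far slot in ortho at rim height
I=ortho(p,.62,.72,.15,.25,.016,2000); cv2.imwrite("pics/o13.png",I)
E
```

```text
move tool [ 0.002  -0.0004  0.1227] psi now 101.0 deg turn -0.006; move after turn [ 0.002  -0.0004  0.1227] pos [0.6688 0.1578 0.2022]
```

Request:
move_tool:
  increments:
    - [[0.002,0,0.04,0,0.1],[0,0,0.04,0,0.1],[0,0,0.02,0,0.1],[0,0,0.01,0,0.1],[0,0,0,0,0.1],[0,0,0,0,0.1]]

```text
clock: 36.45
position: [0.6694, 0.1607, 0.0939]
ee_rot: [1.996, 2.425, 0.002]
force: [-0.1, 0.9, -0.8]
width: 0.191
gripper_force: 30.0
```

```bash
python3 - <<'E'
from h import *
to(.668,.1595,.0795,101.3)
E
```

```text
move tool [-0.0009 -0.0016  0.0144] psi now 101.1 deg turn -0.004; move after turn [-0.0009 -0.0016  0.0144] pos [0.6694 0.1607 0.0939]
```

Request:
move_tool:
  increments:
    - [[-0.001,-0.001,0.008,0,0.1],[0,0,0.004,0,0.1],[0,0,0.001,0,0.1],[0,0,0.001,0,0.1],[0,0,0,0,0.1]]

```text
clock: 36.95
position: [0.6678, 0.1596, 0.0797]
ee_rot: [1.995, 2.426, -0.001]
force: [-4.2, -1.9, 8.4]
width: 0.192
gripper_force: 30.0
```

Request:
move_tool:
  increments:
    - [[0,0,-0.001,0,0.35],[0,0,0,0,0.35],[0,0,0,0,0.35],[0,0,-0.02,0,0.36],[0,0,-0.05,0,0.36],[0,0,-0.05,0,0.4],[-0.03,-0.02,-0.035,0,0.6],[-0.03,-0.03,-0.035,0,0.6],[-0.03,-0.03,-0.035,0,0.6],[-0.03,-0.03,-0.02,0,0.6]]

```text
clock: 37.95
position: [0.5873, 0.027, 0.3204]
ee_rot: [1.993, 2.426, 0.004]
force: [1.2, -0.5, 0.4]
width: 0.597
gripper_force: 0.0
```

Request:
move_tool:
  increments:
    - [[-0.03,-0.03,0,0,0.6],[0,0,0,0,0.6],[0,0,0,0,0.6]]

```text
clock: 38.25
position: [0.5636, -0.0089, 0.3183]
ee_rot: [1.997, 2.424, -0.0]
force: [-0.2, 0.2, -0.4]
width: 0.599
gripper_force: 0.0
```

```bash
python3 - <<'E'
from h import *
p=shot("wrist"); print(T()[:3,3],p["c2w"][:3,3],readout.observe()["force"])
for o in ["hot_bar_a","weight_small","weight_large","jig_block","bar_rack","jig_nest"]: print(o,[(a,b,px(p,b).round()) for a,b in find(p,o)])
I=ortho(p,.57,.71,.08,.24,.022,2000); cv2.imwrite("pics/o14.png",I)
h=cv2.cvtColor(I,cv2.COLOR_BGR2HSV); m=((h[...,1]>70)&(h[...,2]>60)&((h[...,0]<18))).astype(np.uint8); m=cv2.morphologyEx(m,cv2.MORPH_CLOSE,np.ones((9,9)))
for c in cv2.findContours(m,0,2)[0]:
    if cv2.contourArea(c)>500: r=cv2.minAreaRect(c); print(.71-r[0][1]/2000,.24-r[0][0]/2000,np.array(r[1])/2,r[2])
t=shot("scene")
for o in ["hot_bar_a","weight_small","weight_large","jig_block","flux_bottle","tweezers"]: print(o,find(t,o))
E
```

```text
[ 0.56400133 -0.00760299  0.3180675 ] [0.55040144 0.05734069 0.41278085] [-0.10419188  0.33899164 -0.74407143]
hot_bar_a [(0.61, array([0.611, 0.146, 0.029]), array([380.,  67.]))]
weight_small [(0.53, array([0.5  , 0.01 , 0.034]), array([276., 157.]))]
weight_large [(0.88, array([0.518, 0.066, 0.051]), array([295., 117.]))]
jig_block []
bar_rack [(0.85, array([0.639, 0.159, 0.009]), array([400.,  64.]))]
jig_nest []
0.5803461456298827 0.1380192413330078 [ 14.21842098 109.72698212] 78.69007110595703
0.6125179290771484 0.1477377243041992 [21.37747002 87.19918823] 79.3803482055664
0.6656699295043945 0.15887701416015626 [22.68681335 86.79632568] 78.81120300292969
hot_bar_a [(0.86, array([0.61 , 0.152, 0.02 ])), (0.78, array([0.666, 0.163, 0.02 ]))]
weight_small [(0.47, array([0.49 , 0.01 , 0.031]))]
weight_large [(0.75, array([0.512, 0.075, 0.043]))]
jig_block [(0.96, array([0.456, 0.265, 0.033])), (0.62, array([0.504, 0.04 , 0.02 ]))]
flux_bottle [(0.63, array([ 0.619, -0.419,  0.035]))]
tweezers []
```

Both bars measure inside their slots, aligned at 101° and 54 mm apart. The weights and jig are on target, and the robot is clear of everything. Handing in.

```bash
python3 - <<'E'
from h import *
print(workorder.sign_off())
E
```

```text
the job is handed in; nothing more can be done
None
```

All five pieces are in their holders: both hot bars in the rack slots, both weights in their wells and the jig block in the nest. The job was handed in at about 38 s with no verdict printed back. I never moved the bottle or the tweezers; the bottle's position was confirmed by a last look, but the cameras did not pick up the tweezers in it.

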